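# Load the autosampler tray, roll the vial caps home and dock it

## Task

Get the vial carriers ready for the autosampler: stand every carrier on the bench in a lane of the tray, then swing the keeper bar down over their feet until it clicks shut, and after that roll the sprung cap roller along each carrier with steady, moderate pressure (never hard enough to crack the glass) until every snap cap is fully home. Only then pull up the plunger knob that locks the tray, twist it into its rest notch so that it stays up, and push the tray fully back into its dock. Finish with the roller back upright in its stand, and do not upset the beaker.

Things in the scene. Friction and masses are not known exactly. Their poses are not given: they have to be found in the camera images.
- tray_floor (a point): centre of the middle lane of an aluminium tray, on its floor, 22 mm above the worktop; x along the lanes away from the robot (tray turned up to 0.2 rad), y left, z up. Three lanes along x at y = 62, 0, -62 mm. Guides 12 mm high only beside a carrier's two feet, 39 mm apart; the middle 88 mm of a lane's length is open. Stops 16 mm (far) and 7 mm (near) high, 142 mm apart
- tray (a joint): how far the tray has slid back (its +x) on its fixed docking base, m: 0 = loading position, 0.050 = fully docked against the rubber back stops; about 3 N. The spring plunger's pin in a lug of the tray locks it near 0 (1 mm play) until the plunger is pulled up more than 7 mm
- tray_tab (a point): upper part of the upright tab at the tray's front by which it is pushed or pulled, on its middle line, 42 mm above the worktop; axes as the tray's. The tab is 7 mm thick (x), 50 mm wide (y), its top 51 mm above the worktop and 29 mm above the tray floor
- keeper_grip (a point): centre of the keeper's black round hand grip, 14 mm diameter, 40 mm long, along the tray's y, to the right of the tray over bare worktop. The keeper is a U-shaped steel bail across the lanes' near ends; its bar and this grip lie 42 mm from the hinge axis. That axis runs along the tray's y through x = -102 mm, z = 20 mm of tray_floor; the grip is at y = -122 mm
- keeper (a joint): angle of the keeper, rad. 0 = shut: arms level, bar toward the lanes, 1 mm above the carriers' near feet. It grows as the bar rises and swings to the front; pi/2 = bar above the hinge, 2.4 = fully open. It stays where it is left. Sprung ball catches snap over the arms in the last 0.7 rad of closing (about 5 N at the grip) and then hold it shut
- knob (a point): centre of the indexing plunger's black round knob, 28 mm diameter, 24 mm high, axis upright, on a bracket to the left of the tray; 74 mm above the worktop when down. Its underside stands 22 mm above the bracket
- plunger (a joint): how far the knob is pulled up, m: 0 = down, pin locking the tray; 0.015 = top. Spring 5 N at the bottom, 10 N at the top. It rests at about 0.0095 when parked; to get there it must pass a ridge at 0.0115
- plunger_knob (a joint): twist of the knob, rad, anticlockwise seen from above; 0 = as at the start. It can twist only while pulled up at least 12 mm; the rest notch lies at 1.3 (range 1.0 to 1.42) and holds the plunger up when let go there
- roller_handle (a point): centre of the cap roller's upright handle, 100 mm above the lowest point of its rubber roller (spring out). z up, y along the axle, x the way it rolls. Handle flat-sided, 26 mm (x) by 46 mm (y), 62 mm tall about this point. Below it a hand guard 76 (x) x 70 x 6 mm, its underside 62 mm above the roller's lowest point. About 0.28 kg
- roller_wheel (a joint): turn of the rubber roller on its axle, rad, free either way. Roller 48 mm diameter, 30 mm wide, in a fork 42 mm wide over all (y). The fork is sprung toward the handle: gives up to 9 mm, 6 N to start plus 0.6 N per mm
- stand_seat (a point): where the handle's centre is when the roller is home in its stand, 109 mm above the worktop; x, y as the tool's. The stand is a grey open-topped well fixed to the worktop, inside 58 mm (x) by 52 mm (y), walls 5 mm, rim 71 mm high, foot 94 x 88 mm. The roller goes in from above: its hand guard rests on the rim, the roller hangs inside
- beaker: glass beaker, 53 mm diameter, 70 mm high, a bystander at the right rear; origin at its underside
- carrier_a_mid (a point): centre of a grey vial carrier's body, 18 mm above its underside; x along its length, z up; may be absent. Body 104 x 34 x 36 mm high, a foot 16 mm long and 14 mm high at each end (136 mm over all), 0.23 kg. Three snap caps, 25 mm diameter, in a row at x = -34, 0, 34 mm; cap tops 50 mm above the underside when home, 55 mm when up
- carrier_a_cap0 (a joint): how far the cap at x = -34 mm of carrier_a is pressed down, m: 0 = standing up, 0.005 = fully home; moves only under more than 4 N and stays where it is left
- carrier_a_cap1 (a joint): how far the cap at x = +0 mm of carrier_a is pressed down, m: 0 = standing up, 0.005 = fully home; moves only under more than 4 N and stays where it is left
- carrier_a_cap2 (a joint): how far the cap at x = +34 mm of carrier_a is pressed down, m: 0 = standing up, 0.005 = fully home; moves only under more than 4 N and stays where it is left
- carrier_b_mid (a point): centre of a grey vial carrier's body, 18 mm above its underside; x along its length, z up; may be absent. Body 104 x 34 x 36 mm high, a foot 16 mm long and 14 mm high at each end (136 mm over all), 0.23 kg. Three snap caps, 25 mm diameter, in a row at x = -34, 0, 34 mm; cap tops 50 mm above the underside when home, 55 mm when up
- carrier_b_cap0 (a joint): how far the cap at x = -34 mm of carrier_b is pressed down, m: 0 = standing up, 0.005 = fully home; moves only under more than 4 N and stays where it is left
- carrier_b_cap1 (a joint): how far the cap at x = +0 mm of carrier_b is pressed down, m: 0 = standing up, 0.005 = fully home; moves only under more than 4 N and stays where it is left
- carrier_b_cap2 (a joint): how far the cap at x = +34 mm of carrier_b is pressed down, m: 0 = standing up, 0.005 = fully home; moves only under more than 4 N and stays where it is left
- carrier_c_mid (a point): centre of a grey vial carrier's body, 18 mm above its underside; x along its length, z up; may be absent. Body 104 x 34 x 36 mm high, a foot 16 mm long and 14 mm high at each end (136 mm over all), 0.23 kg. Three snap caps, 25 mm diameter, in a row at x = -34, 0, 34 mm; cap tops 50 mm above the underside when home, 55 mm when up
- carrier_c_cap0 (a joint): how far the cap at x = -34 mm of carrier_c is pressed down, m: 0 = standing up, 0.005 = fully home; moves only under more than 4 N and stays where it is left
- carrier_c_cap1 (a joint): how far the cap at x = +0 mm of carrier_c is pressed down, m: 0 = standing up, 0.005 = fully home; moves only under more than 4 N and stays where it is left
- carrier_c_cap2 (a joint): how far the cap at x = +34 mm of carrier_c is pressed down, m: 0 = standing up, 0.005 = fully home; moves only under more than 4 N and stays where it is left
Not all that is in view belongs to the job. Leave any green look-alike of the part that bears carrier_c_mid alone.

How it is judged:
By the outcome, as a careful person would: the job done as asked, in the order asked, and still so for the second after the job is handed in, with the robot touching nothing.
Of carrier_a, carrier_b, carrier_c only 2 to 3 are there at a start; the rules pass over those that are not, and their reading is None.
At some moment in a run one of carrier_a, carrier_b, carrier_c may be knocked a few centimetres aside while the robot is not near it.
It also fails if it takes over 200 s, if anything falls off the work surface, if the arm or the gripper's body presses on something with over 40 N, if the wrist force passes 120 N, or if a joint passes its speed limit or range.

## Robot

A 6-joint arm with a two-finger parallel gripper is mounted at the origin on a cart in front of the work surface, level with it; the furniture and walls round the work are solid. World frame = base frame: x ahead of the robot, y to its left, z up, the work surface at z = 0. Lengths are in mm, angles in rad, forces in N, time in s.
With the tool pointing down it reaches from about 350 to 975 mm from the base axis. Payload 7.1 kg.
Tool frame: the origin (TCP) lies where the fingers leave the gripper's body, on its centre line; the fingertips stand 80 mm ahead of it and the grasp point (between the pads) lies 61 mm ahead of it; z points along the fingers, y is the line along which they close (so a half turn about z gives the same grasp; the last joint's range is limited). The gripper opens to 88 mm and grips with 3 to 60 N. Pads are 20 mm wide; open, the fingers measure 115 mm over their backs; the gripper's body (75 mm by 178 mm) begins 61 mm behind the grasp point.
Start: joints at [1.083, 0.423, 1.63, -0, 1.089, -0.019], TCP at [282.353, 557.568, 302.675] pointing down, gripper open.
Joint ranges: [-3, 3], [-0.9, 2.11], [0.09, 2.58], [-1.31, 4.45], [0.11, 2.69], [-2.54, 2.54]. Speed limits (rad/s): [2.39, 2.39, 3.01, 3.14, 3.14, 3.14].

## Interface

Orientations are given as a unit quaternion [w, x, y, z].
In Python, from rig import manip gives the robot as it stands. The module is installed in compiled form; this text tells all that it offers.
- The arm moves only by the tool jog_arm, never from a script. Its argument "plan" is text: rows parted by semicolons, each of 7 numbers parted by spaces: the turn, a rotation vector about the tool's x, y, z in rad, then the shift along the tool's x, y, z in mm, then the opening, from 0 (shut) to 1 (fully open). In form: wx wy wz tx ty tz hand; .... A call has 1 to 8 rows; each row is the pose to reach, as a shift and turn from the pose commanded when the call began, along the tool's axes at that moment; what a row does not reach only later rows make up. A row lasts 1/8 s, in which the tool goes at most 62.5 mm and 10.7 degrees, less where a joint would pass 70% of its speed; a pose out of reach is approached as far as the arm can. A call with a gripper value outside its range is refused whole. The fingers move at their own pace and stop on an object; "newtons" is the grip in N (left out, the last holds). Time passes only in rows, so rows that repeat a pose let the fingers close. It gives the time, the measured TCP pose, the force, the opening and the grip force at its end, in the units of the state.
- manip.get_state(): the state, without advancing time (a new reading comes with each control period).
- manip.snapshot(name): name is "scene" or "top" or "wrist"; returns the picture (480x640x3 uint8, blue, green, red); there is no depth.
- manip.camera_model(name): a dict with "fx", "fy", "cx", "cy" (pixels), "R" (3x3) and "t" (3): a world point X has camera coordinates R X + t; the wrist camera has in their place "mount" (4x4, takes a point from camera to tool coordinates, whose origin is the TCP and whose axes are the flange's). Camera axes: x right, y down, z forward; pixel columns grow to the right and rows downward; lengths in mm; the calibration is good to about 2 mm. A picture is of the moment at which its call begins: read the wrist's pose just before it. camera_model takes no time and is no camera call.
- manip.finish_job(): hands the job in; it is judged then, once.
Trained networks look in the newest picture that a camera, given by its name, has taken for a name from the list of things; names that differ only in an ending like _2 or _b are one class to them, and where a whole thing is asked for, a point or a joint stands for the part that bears it (a point fixed in the world has none). Each returns a list of dicts, best first, with "score" (0 to 1); they miss things now and then, are a little off and sometimes report something else, mostly with a low value. They report only what shows in the picture. A call takes as long as a camera call. They do not tell look-alikes from the thing itself.
- manip.silhouettes(camera, target): "mask" (480x640 bool, what is visible of it).
- manip.tip_of(camera, target): "point" ([x, y, z] in mm, in the coordinates of the camera as it stood for that picture, good to about 4 mm: a listed point, or the origin of a listed thing).
The state is a dict: "clock": time; "joint_positions": joint angles; "qvel": joint speeds; "joint_efforts": joint torques, N m; "ee_pos": TCP position; "ee_rot": TCP orientation; "force": force on the tool from outside, world axes, zero at the start; "torque": the same for the moment, N m; "finger_gap": finger opening in mm; "gripper_force": force on a finger pad.
Only numpy, scipy, OpenCV 4.12 (cv2) and the standard library are available. Lean on these libraries where they do the work, as an engineer would, in place of code of your own. Each camera call takes 0.05 s, during which the arm holds its last target. There are 200 camera calls.

## Working session

There is one attempt and no reset: what is moved stays moved. The work goes in short steps, Python scripts to look and compute and a tool call to move; the robot and the scene stay as the last step left them, time stands still between calls to the robot, and variables do not carry over. Pictures are saved under pics/ and viewed, at most 14 in all, crops included, and the job is handed in when it is done.

Besides the shell and the picture viewer there is one more tool, called after ">>>" in YAML: its name, and indented under it one key for each argument. jog_arm: Moves the arm, as the interface text tells. Its arguments: {"type":"object","properties":{"plan":{"type":"string"},"newtons":{"type":"number"}},"required":["plan"]}

```bash
mkdir -p pics
cat > h.py <<'E'
import numpy as np, cv2
from scipy.spatial.transform import Rotation as Ro
from rig import manip
def Rt(q): return Ro.from_quat([q[1],q[2],q[3],q[0]])
def cam2world(cam,p,st=None):
    m=manip.camera_model(cam); p=np.array(p,float)
    if cam=='wrist':
        M=np.array(m['mount']); q=M[:3,:3]@p+M[:3,3]
        return Rt(st['ee_rot']).apply(q)+np.array(st['ee_pos'])
    return np.array(m['R']).T@(p-np.array(m['t']))
def look(cam,names,save=None):
    st=manip.get_state(); im=manip.snapshot(cam)
    if save: cv2.imwrite('pics/'+save,im)
    out={}
    for n in names:
        r=manip.tip_of(cam,n); out[n]=[(round(d['score'],2),cam2world(cam,d['point'],st).round(1)) for d in r]
        print(cam,n,[(s,list(map(float,p))) for s,p in out[n] if s>.2])
    return out
E
python3 - <<'E'
from h import *
s=manip.get_state(); print(s['ee_pos'],s['ee_rot'],s['force'],s['clock'])
for c in ['scene','top']:
    m=manip.camera_model(c); print(c,m['fx'],(-np.array(m['R']).T@m['t']).round(),np.array(m['R']).round(2).tolist())
print(manip.camera_model('wrist')['mount'])
look('scene',['tray_floor','knob'],'s0.png')
look('top',['tray_floor','tray_tab','keeper_grip','knob','roller_handle','stand_seat','beaker','carrier_a_mid'],'t0.png')
E
```

```text
[282.14400197 557.2076531  301.91330799] [-1.91942159e-04  2.32244548e-01  9.72657127e-01 -7.39279911e-04] [ 0.04120168 -0.61960173 -0.08405959] 0.0
scene 520.3776025849212 [  -21. -1172.   652.] [[0.91, -0.41, -0.03], [-0.18, -0.34, -0.92], [0.37, 0.85, -0.38]]
top 451.65489416299823 [ 474.    6. 1375.] [[-0.0, -1.0, 0.01], [-1.0, 0.0, -0.05], [0.05, -0.01, -1.0]]
[[ 5.30663031e-05 -9.52291617e-01 -3.05189570e-01  8.36356224e+01]
 [ 9.99999316e-01  4.07041367e-04 -1.09622296e-03 -2.39130794e-01]
 [ 1.16814872e-03 -3.05189303e-01  9.52290987e-01 -8.10372151e+01]
 [ 0.00000000e+00  0.00000000e+00  0.00000000e+00  1.00000000e+00]]
scene tray_floor [(0.62, [579.6, -36.9, 21.7])]
scene knob [(0.64, [487.3, 95.8, 74.5])]
top tray_floor []
top tray_tab [(0.89, [440.5, -35.3, 41.3])]
top keeper_grip [(0.69, [446.6, -158.8, 69.9])]
top knob [(0.51, [495.1, 94.8, 77.1]), (0.26, [675.1, -329.9, 1.1])]
top roller_handle [(0.67, [480.1, -331.1, 108.0])]
top stand_seat [(0.77, [483.1, -330.2, 111.6])]
top beaker [(0.77, [677.1, -328.7, 0.5])]
top carrier_a_mid [(0.62, [463.3, 354.3, 17.4]), (0.58, [599.9, 290.0, 18.7])]
```

View pics/t0.png

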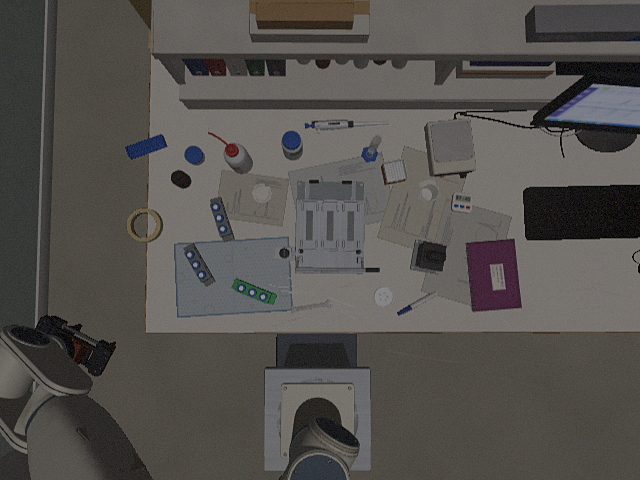

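View pics/s0.png

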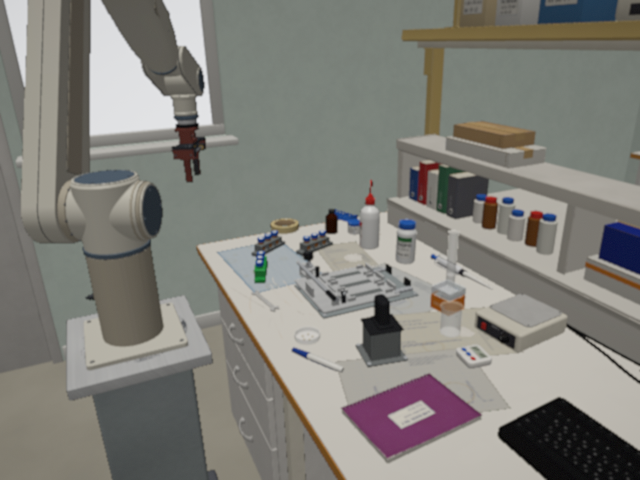

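```bash
cat >> h.py <<'E'
def Rphi(phi):
    c,s=np.cos(phi),np.sin(phi); return np.array([[-s,c,0],[c,s,0],[0,0,-1.]])
def row(pos,phi,base=None):
    """delta from base (pos,R) (default measured) to TCP pos,phi ; returns row & new base"""
    if base is None:
        s=manip.get_state(); base=(np.array(s['ee_pos']),Rt(s['ee_rot']).as_matrix())
    p0,R0=base; R1=Rphi(phi); w=Ro.from_matrix(R0.T@R1).as_rotvec(); t=R0.T@(np.array(pos,float)-p0)
    n=int(np.ceil(max(np.linalg.norm(t)/62.5,np.degrees(np.linalg.norm(w))/10.7)))
    print(' '.join('%.3f'%x for x in w),' '.join('%.1f'%x for x in t),'n>=',n)
    return np.array(pos,float),R1
def mask_poly(cam,n,z,st=None,thr=.3):
    """silhouette -> contour points backprojected onto plane z; minAreaRect"""
    res=[]
    m=manip.camera_model(cam)
    for d in manip.silhouettes(cam,n):
        if d['score']<thr: continue
        c=max(cv2.findContours(d['mask'].astype(np.uint8),cv2.RETR_EXTERNAL,cv2.CHAIN_APPROX_NONE)[0],key=cv2.contourArea)[:,0,:].astype(float)
        ray=np.c_[(c[:,0]-m['cx'])/m['fx'],(c[:,1]-m['cy'])/m['fy'],np.ones(len(c))]
        o=cam2world(cam,[0,0,0],st); P=np.array([cam2world(cam,r,st) for r in ray])-o
        W=o+P*((z-o[2])/P[:,2])[:,None]
        (cx,cy),(w,h),a=cv2.minAreaRect(W[:,:2].astype(np.float32))
        if w<h: w,h,a=h,w,a+90
        res.append((round(d['score'],2),(round(cx,1),round(cy,1)),round(w,1),round(h,1),round(float((np.radians(a)+np.pi/2)%np.pi-np.pi/2),3),c.mean(0).round()))
        print(cam,n,*res[-1])
    return res
E
python3 - <<'E'
from h import *
row([513,348,300],.54)
st=manip.get_state(); mask_poly('top','carrier_a_mid',36); mask_poly('top','tray_floor',30); mask_poly('top','roller_handle',120);mask_poly('top','stand_seat',71)
print({k:v for k,v in manip.camera_model('wrist').items() if k!='mount'})
E
```

```text
-0.000 0.000 0.562 -300.4 -82.7 2.7 n>= 5
top carrier_a_mid 0.58 (458.9, 350.6) 136.2 42.0 0.509 [198. 264.]
top tray_floor 0.98 (544.1, -49.0) 270.7 218.2 1.57 [332. 240.]
top tray_floor 0.48 (598.2, 291.7) 23.4 21.0 0.789 [219. 218.]
top roller_handle 0.87 (483.5, -321.7) 73.4 70.5 -0.178 [432. 256.]
top stand_seat 0.54 (482.0, -313.4) 92.3 85.2 -0.165 [421. 261.]
{'fx': 387.92280888031416, 'fy': 387.92280888031416, 'cx': 327.30941197949403, 'cy': 236.43008298755032}
```

>>> jog_arm:
  plan: "0 0 0.562 -300 -83 3 1; 0 0 0.562 -300 -83 3 1; 0 0 0.562 -300 -83 3 1; 0 0 0.562 -300 -83 3 1; 0 0 0.562 -300 -83 3 1; 0 0 0.562 -300 -83 3 1; 0 0 0.562 -300 -83 3 1; 0 0 0.562 -300 -83 3 1"

```text
clock: 1.8
ee_pos: [511.5, 349.0, 299.7]
ee_rot: [-0.0, 0.492, 0.87, -0.0]
force: [0.2, 0.0, 0.0]
finger_gap: 88.0
gripper_force: 0.0
```

Run:
```python
from h import *
s=manip.get_state(); print(s['clock'],s['ee_pos'])
look('wrist',['carrier_a_mid'],'w1.png')
mask_poly('wrist','carrier_a_mid',36,s)
```

```text
1.8 [511.49126147 349.00171849 299.66502824]
wrist carrier_a_mid [(0.93, [463.7, 353.0, 18.4])]
wrist carrier_a_mid 0.93 (463.8, 357.9) 127.2 38.0 0.542 [287. 172.]
wrist carrier_a_mid 0.5 (431.8, 334.4) 28.0 26.8 1.301 [242. 177.]
```

View pics/w1.png

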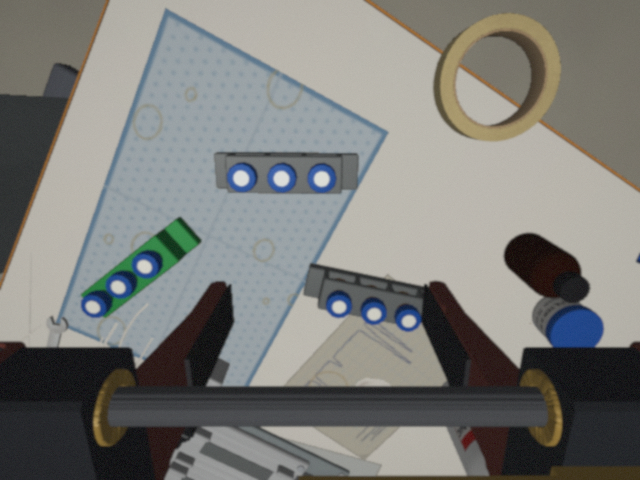

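```bash
cat >> h.py <<'E'
def bp(cam,px,z,st=None):
    m=manip.camera_model(cam); o=cam2world(cam,[0,0,0],st)
    d=cam2world(cam,[(px[0]-m['cx'])/m['fx'],(px[1]-m['cy'])/m['fy'],1],st)-o
    return o+d*(z-o[2])/d[2]
E
python3 - <<'E'
from h import *
s=manip.get_state()
for z in (55,):
  for L in ([(241,177),(282,178),(322,178)],[(338,304),(373,313),(408,320)]):
    P=np.array([bp('wrist',p,z,s) for p in L]); d=P[2]-P[0]; print(P.mean(0).round(1),np.hypot(*d[:2]).round(1),np.arctan2(d[1],d[0]).round(3))
b=row([464,353.5,240],2.09)
E
```

```text
[462.6 355.7  55. ] 68.1 0.53
[598. 289.  55.] 68.6 0.294
0.000 -0.000 -1.548 28.4 -38.5 59.7 n>= 9
```

>>> jog_arm:
  plan: "0 0 -1.49 29.8 -38.8 100 1; 0 0 -1.49 29.8 -38.8 100 1; 0 0 -1.49 29.8 -38.8 100 1; 0 0 -1.49 29.8 -38.8 100 1; 0 0 -1.49 29.8 -38.8 100 1; 0 0 -1.49 29.8 -38.8 100 1; 0 0 -1.49 29.8 -38.8 100 1; 0 0 -1.49 29.8 -38.8 100 1"

```text
clock: 2.95
ee_pos: [463.4, 354.3, 199.8]
ee_rot: [0.0, -0.231, 0.973, 0.0]
force: [-0.0, 0.6, 0.2]
finger_gap: 87.7
gripper_force: 0.0
```

>>> jog_arm:
  plan: "0 0 -0.07 0 0 50 1; 0 0 -0.07 0 0 90 1; 0 0 -0.07 0 0 114 1; 0 0 -0.07 0 0 114 1; 0 0 -0.07 0 0 114 1"

```text
clock: 3.58
ee_pos: [464.1, 354.3, 86.5]
ee_rot: [0.001, -0.262, 0.965, 0.0]
force: [1.4, 0.5, -1.0]
finger_gap: 87.8
gripper_force: 0.0
```

>>> jog_arm:
  plan: "0 0 0 0 0 0 0; 0 0 0 0 0 0 0; 0 0 0 0 0 0 0; 0 0 0 0 0 0 0; 0 0 0 0 0 0 0; 0 0 0 0 0 0 0"
  newtons: 25

```text
clock: 4.32
ee_pos: [463.9, 353.7, 85.7]
ee_rot: [0.0, -0.261, 0.965, 0.0]
force: [0.1, 0.6, 1.6]
finger_gap: 33.8
gripper_force: 25.0
```

>>> jog_arm:
  plan: "0 0 0 0 0 -50 0; 0 0 0 0 0 -110 0; 0 0 0.1 10 -60 -160 0; 0 0 0.25 20 -110 -200 0; 0 0 0.4 30 -165 -230 0; 0 0 0.53 40 -220 -264 0; 0 0 0.53 50 -280 -264 0; 0 0 0.53 60 -340 -264 0"

```text
clock: 5.32
ee_pos: [578.3, 43.2, 349.9]
ee_rot: [0.001, 0.0, 1.0, 0.0]
force: [1.3, 0.7, -2.1]
finger_gap: 33.9
gripper_force: 25.0
```

>>> jog_arm:
  plan: "0 0 0 -30 -62 0 0; 0 0 0 -30 -65 0 0; 0 0 0 -30 -65 0 0"

```text
clock: 5.7
ee_pos: [607.4, -20.3, 348.3]
ee_rot: [-0.001, 0.001, 1.0, 0.0]
force: [-0.1, 0.2, -2.8]
finger_gap: 34.2
gripper_force: 25.0
```

Run:
```python
from h import *
s=manip.get_state(); print(s['clock'],s['ee_pos'],s['ee_rot'],s['finger_gap'])
look('wrist',['tray_floor','tray_tab','keeper_grip','knob'],'w2.png')
```

```text
5.7 [607.3761377  -20.32822519 348.30460806] [-9.21734629e-04  1.17630966e-03  9.99998861e-01  2.10350443e-04] 34.16194697959262
wrist tray_floor []
wrist tray_tab [(0.79, [445.0, -36.0, 38.6])]
wrist keeper_grip [(0.67, [450.3, -155.2, 75.2])]
wrist knob [(0.58, [499.0, 98.1, 76.9])]
```

View pics/w2.png

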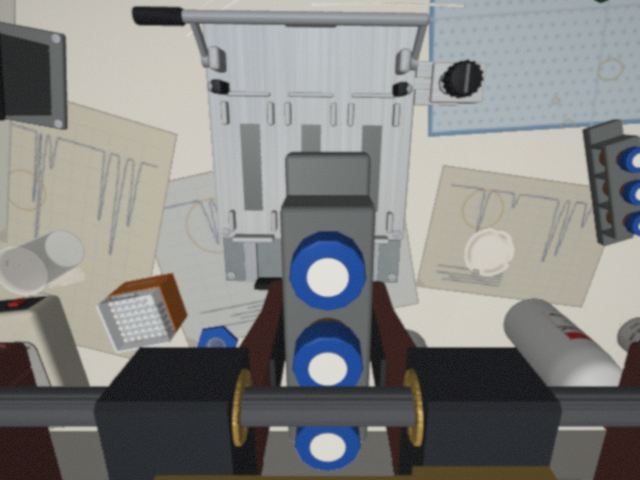

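Run:
```python
import cv2
i=cv2.imread('pics/w2.png')[80:270,195:425]; i=cv2.convertScaleAbs(i,alpha=1.2)
cv2.imwrite('pics/w2c.png',cv2.resize(i,None,fx=3,fy=3,interpolation=cv2.INTER_CUBIC))
```

```text
(no output)
```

View pics/w2c.png

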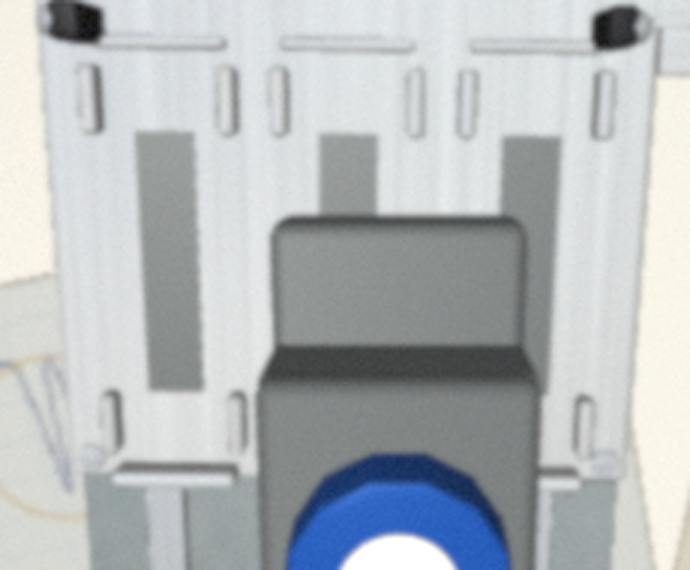

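Run:
```python
from h import *
s=manip.get_state()
f=lambda u,v,z: bp('wrist',(195+u/3,80+v/3),z,s)[:2].round(1)
print('slot top R,M,L',f(164.5,131.5,22),f(349,135.5,22),f(531,137,22))
print('slot bot R',f(176,390,22))
print('slot L right edge top, bot',f(560,137,22), f(547,391,22)); print('slot R left edge', f(136,132,22),f(149,391,22), 'right edge',f(193,131,22),f(203,389,22))
print('near stop R,M,L (z29)',f(160,42,29),f(347,44,29),f(535,46,29))
print('far stop R, L (z38)',f(176,478,38),f(560,480,38))
print('near guides R lane z34',f(90,97,34),f(228,99,34),'M',f(280,101,34),f(416,103,34),'L',f(466,104,34),f(604,105,34))
print('far guides R z34',f(111,422,34),f(238,422,34),'L outer',f(585,428,34))
L=[(164.5,131.5),(349,135.5),(531,137)]
print('held carrier foot near edge z?',f(275,225,275),f(523,225,275))
```

```text
slot top R,M,L [534.6 -97.9] [535.8 -35.7] [536.3  25.7]
slot bot R [624.1 -99.1]
slot L right edge top, bot [536.3  35.5] [624.3  34.6]
slot R left edge [ 534.8 -107.5] [ 624.5 -108.9] right edge [534.5 -88.3] [623.8 -89.3]
near stop R,M,L (z29) [506.6 -96.3] [507.1 -35.8] [507.7  25.2]
far stop R, L (z38) [652.3 -97.8] [652.8  38.4]
near guides R lane z34 [ 523.6 -119.1] [524.1 -74.4] M [524.7 -57.5] [525.3 -13.4] L [525.6   2.9] [525.9  47.7]
far guides R z34 [ 632.8 -120.3] [632.8 -75.5] L outer [634.8  47. ]
held carrier foot near edge z? [539.6 -35.3] [539.5  -2.7]
```

>>> jog_arm:
  plan: "0 0 0.01 10 -30 30 0; 0 0 0.01 27.8 -78.3 70 0; 0 0 0.01 27.8 -78.3 120 0; 0 0 0.01 27.8 -78.3 165 0; 0 0 0.01 27.8 -78.3 198 0; 0 0 0.01 27.8 -78.3 198 0; 0 0 0.01 27.8 -78.3 198 0"

```text
clock: 6.82
ee_pos: [580.9, -97.8, 152.4]
ee_rot: [0.001, 0.005, 1.0, -0.0]
force: [0.0, -0.6, -1.4]
finger_gap: 34.0
gripper_force: 25.0
```

Run:
```python
from h import *
s=manip.get_state(); print(s['clock'],s['ee_pos'],s['force']); row([579.5,-98.5,113],1.558)
```

```text
6.825 [580.88874431 -97.79763083 152.42502709] [ 0.0306263  -0.59393267 -1.40964439]
-0.000 0.002 0.003 1.4 -0.7 39.4 n>= 1
```

>>> jog_arm:
  plan: "0 0 0.003 1.4 -0.7 20 0; 0 0 0.003 1.4 -0.7 37 0; 0 0 0.003 1.4 -0.7 37 0; 0 0 0.003 1.4 -0.7 40 0; 0 0 0.003 1.4 -0.7 43 0; 0 0 0.003 1.4 -0.7 43 0"

```text
clock: 7.58
ee_pos: [578.7, -98.9, 108.2]
ee_rot: [0.0, 0.007, 1.0, -0.0]
force: [0.4, -0.5, -1.8]
finger_gap: 33.8
gripper_force: 25.0
```

>>> jog_arm:
  plan: "0 0 0 0 0 1 0; 0 0 0 0 0 1 0; 0 0 0 0 0 1 0.5; 0 0 0 0 0 1 0.5; 0 0 0 0 0 1 0.5; 0 0 0 0 0 1 0.5"

```text
clock: 8.32
ee_pos: [578.6, -98.9, 107.1]
ee_rot: [-0.0, 0.007, 1.0, -0.0]
force: [-0.1, 0.5, 0.3]
finger_gap: 44.4
gripper_force: 0.0
```

>>> jog_arm:
  plan: "0 0 0 0 0 -40 0.5; 0 0 0 0 0 -90 0.6; 0 0 0 0 0 -150 1; 0 0 0 0 0 -200 1; 0 0 0 30 0 -240 1; 0 0 0 60 0 -240 1; 0 0 0 60 0 -240 1; 0 0 0 60 0 -240 1"

```text
clock: 9.32
ee_pos: [519.2, -98.1, 347.1]
ee_rot: [0.0, 0.007, 1.0, -0.0]
force: [-0.3, 0.9, -0.1]
finger_gap: 87.9
gripper_force: 0.0
```

Run:
```python
from h import *
s=manip.get_state(); print(s['clock'],s['ee_pos'],s['force'])
look('wrist',['carrier_a_mid','tray_tab','keeper_grip','knob'],'w3.png')
look('top',['carrier_a_mid'],'t3.png')
```

```text
9.325 [519.21275679 -98.14875462 347.09130489] [-0.28287415  0.86935415 -0.07080186]
wrist carrier_a_mid [(0.55, [580.9, -103.2, 41.9]), (0.5, [445.9, -38.8, 42.0])]
wrist tray_tab [(0.84, [442.9, -37.5, 40.1])]
wrist keeper_grip [(0.95, [452.4, -157.7, 72.2])]
wrist knob [(0.89, [495.8, 95.6, 75.9])]
top carrier_a_mid []
```

View pics/w3.png

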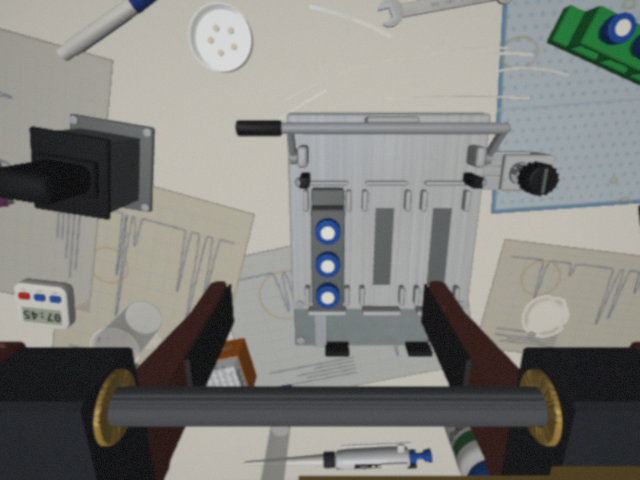

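>>> jog_arm:
  plan: "0 0 -0.1 -20 60 0 1; 0 0 -0.2 -40 120 0 1; 0 0 -0.333 -60 180 20 1; 0 0 -0.333 -80 240 40 1; 0 0 -0.333 -100 300 60 1; 0 0 -0.333 -110 360 80 1; 0 0 -0.333 -120 405 97 1; 0 0 -0.333 -120 405 97 1"

```text
clock: 10.68
ee_pos: [643.5, 308.9, 247.0]
ee_rot: [-0.001, -0.161, 0.987, -0.0]
force: [-0.4, -0.5, -1.1]
finger_gap: 87.8
gripper_force: 0.0
```

>>> jog_arm:
  plan: "0 0 0 0 0 0 1; 0 0 0 0 0 0 1"

```text
clock: 10.92
ee_pos: [644.4, 304.0, 250.8]
ee_rot: [0.0, -0.158, 0.987, -0.0]
force: [-0.6, -0.2, -0.6]
finger_gap: 87.9
gripper_force: 0.0
```

Run:
```python
from h import *
s=manip.get_state(); print(s['clock'],s['ee_pos'],s['ee_rot'])
look('wrist',['carrier_a_mid'],'w4.png')
```

```text
10.925 [644.43978632 303.97721083 250.80527997] [ 2.48215039e-04 -1.58283922e-01  9.87393608e-01 -2.39722955e-05]
wrist carrier_a_mid []
```

View pics/w4.png

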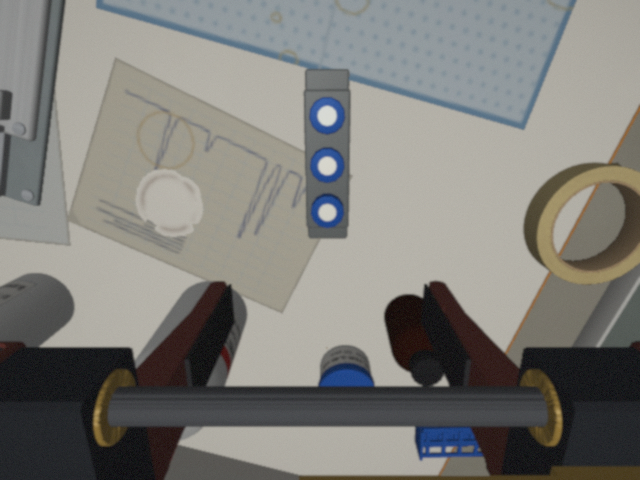

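Run:
```python
from h import *
s=manip.get_state()
P=np.array([bp('wrist',p,55,s) for p in [(327,117),(327,165.5),(327,212)]]); d=P[0]-P[2]; print(P.round(1).tolist(),np.hypot(*d[:2]),np.arctan2(-d[1],-d[0]))
print(2*np.arctan2(s['ee_rot'][2],s['ee_rot'][1])-np.pi/2*0)
c=P.mean(0); yaw=np.arctan2(-d[1],-d[0]); b=row([c[0],c[1],150],yaw+np.pi/2)
```

```text
[[568.1, 277.6, 55.0], [599.3, 287.8, 55.0], [631.5, 298.4, 55.0]] 66.75048669974515 0.3173961330280752
3.459177915038595
0.000 0.001 0.000 47.8 -1.1 101.0 n>= 2
```

>>> jog_arm:
  plan: "0 0 0 25 -1 30 1; 0 0 0 47.8 -1 60 1; 0 0 0 47.8 -1 110 1; 0 0 0 47.8 -1 150 1; 0 0 0 47.8 -1 165 1; 0 0 0 47.8 -1 165 1; 0 0 0 47.8 -1 165 1"

```text
clock: 11.9
ee_pos: [600.3, 289.5, 87.0]
ee_rot: [0.001, -0.159, 0.987, 0.0]
force: [-0.8, -0.7, 0.0]
finger_gap: 87.9
gripper_force: 0.0
```

>>> jog_arm:
  plan: "0 0 0 0 0 0 0; 0 0 0 0 0 0 0; 0 0 0 0 0 0 0; 0 0 0 0 0 0 0; 0 0 0 0 0 0 0; 0 0 0 0 0 0 0"

```text
clock: 12.65
ee_pos: [599.1, 289.2, 85.1]
ee_rot: [-0.0, -0.159, 0.987, -0.0]
force: [-0.8, 0.1, 0.4]
finger_gap: 33.9
gripper_force: 25.0
```

>>> jog_arm:
  plan: "0 0 0 0 0 -50 0; 0 0 0 0 0 -110 0; 0 0 0.1 0 -40 -150 0; 0 0 0.2 0 -90 -170 0; 0 0 0.3 0 -150 -170 0; 0 0 0.33 0 -150 -170 0; 0 0 0.33 0 -150 -170 0"

```text
clock: 13.52
ee_pos: [645.8, 146.7, 254.6]
ee_rot: [-0.001, 0.006, 1.0, 0.0]
force: [0.3, -0.2, -1.7]
finger_gap: 33.9
gripper_force: 25.0
```

Run:
```python
from h import *
s=manip.get_state(); print(s['clock'],s['ee_pos'],s['ee_rot'],s['finger_gap']); row([580.3,25.7,150],1.558)
```

```text
13.525 [645.83211841 146.68347109 254.56827359] [-6.17921830e-04  5.61266809e-03  9.99984057e-01  3.51078831e-05] 33.85371095384414
0.000 -0.001 0.002 64.0 -121.7 104.6 n>= 3
```

>>> jog_arm:
  plan: "0 0 0.002 30 -60 30 0; 0 0 0.002 64 -122 60 0; 0 0 0.002 64 -122 90 0; 0 0 0.002 64 -122 105 0; 0 0 0.002 64 -122 105 0; 0 0 0.002 64 -122 105 0; 0 0 0.002 64 -122 105 0"

```text
clock: 14.4
ee_pos: [582.0, 26.5, 151.3]
ee_rot: [0.001, 0.006, 1.0, 0.0]
force: [0.0, -0.0, -1.1]
finger_gap: 34.1
gripper_force: 25.0
```

Run:
```python
from h import *
s=manip.get_state(); print(s['clock'],s['ee_pos'],s['ee_rot']); row([580,25.3,107.7],1.558)
```

```text
14.4 [581.97229629  26.4551249  151.30955943] [1.18353911e-03 5.72157628e-03 9.99982929e-01 5.94650705e-05]
0.000 0.002 0.001 2.1 -1.2 43.6 n>= 1
```

>>> jog_arm:
  plan: "0 0 0.001 1.3 -0.7 20 0; 0 0 0.001 1.3 -0.7 36 0; 0 0 0.001 1.3 -0.7 36 0; 0 0 0.001 1.3 -0.7 40 0; 0 0 0.001 1.3 -0.7 43 0; 0 0 0.001 1.3 -0.7 43 0"

```text
clock: 15.15
ee_pos: [579.7, 24.8, 107.2]
ee_rot: [0.0, 0.007, 1.0, 0.0]
force: [0.2, -0.1, -1.5]
finger_gap: 33.8
gripper_force: 25.0
```

>>> jog_arm:
  plan: "0 0 0 0 0 0.6 0; 0 0 0 0 0 0.6 0; 0 0 0 0 0 0.6 0.5; 0 0 0 0 0 0.6 0.5; 0 0 0 0 0 0.6 0.5; 0 0 0 0 0 0.6 0.5"

```text
clock: 15.9
ee_pos: [579.6, 24.9, 106.5]
ee_rot: [-0.0, 0.007, 1.0, -0.0]
force: [-0.2, 0.2, -0.4]
finger_gap: 43.7
gripper_force: 0.0
```

>>> jog_arm:
  plan: "0 0 0 0 0 -40 0.5; 0 0 0 0 0 -90 0.6; 0 0 0 0 0 -150 1; 0 0 0 0 0 -200 1; 0 0 0 30 -30 -220 1; 0 0 0 80 -60 -220 1; 0 0 0 80 -60 -220 1; 0 0 0 80 -60 -220 1"

```text
clock: 16.9
ee_pos: [499.2, -34.1, 327.0]
ee_rot: [0.001, 0.007, 1.0, 0.0]
force: [0.1, 0.3, -0.2]
finger_gap: 88.1
gripper_force: 0.0
```

Run:
```python
from h import *
s=manip.get_state(); print(s['clock'],s['ee_pos'],s['force'])
look('wrist',['carrier_a_mid','keeper_grip','knob','roller_handle'],'w5.png')
```

```text
16.9 [499.23312168 -34.10047093 326.96696137] [ 0.05765519  0.33129029 -0.24687755]
wrist carrier_a_mid [(0.86, [581.1, -100.1, 42.4])]
wrist keeper_grip [(0.76, [448.8, -157.4, 72.9])]
wrist knob [(0.92, [496.6, 94.7, 76.3])]
wrist roller_handle []
```

View pics/w5.png

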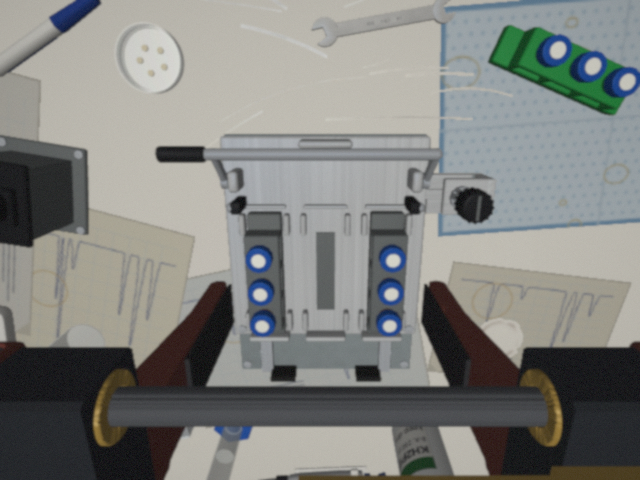

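>>> jog_arm:
  plan: "0 0 1.49 51.4 -126.6 127 1; 0 0 1.49 51.4 -126.6 127 1; 0 0 1.49 51.4 -126.6 127 1; 0 0 1.49 51.4 -126.6 127 1; 0 0 1.49 51.4 -126.6 127 0.7; 0 0 1.49 51.4 -126.6 127 0.7; 0 0 1.49 51.4 -126.6 127 0.7; 0 0 1.49 51.4 -126.6 127 0.7"

```text
clock: 18.15
ee_pos: [446.2, -159.8, 199.2]
ee_rot: [-0.0, 0.685, 0.729, -0.0]
force: [0.7, 0.5, -0.1]
finger_gap: 61.1
gripper_force: 0.0
```

>>> jog_arm:
  plan: "0 0 0.08 0 0 0 0.7; 0 0 0.08 0 0 0 0.7; 0 0 0.08 0 0 0 0.7"

```text
clock: 18.52
ee_pos: [445.8, -159.8, 199.4]
ee_rot: [-0.0, 0.711, 0.703, -0.0]
force: [0.1, 0.2, -0.6]
finger_gap: 61.3
gripper_force: 0.0
```

Run:
```python
from h import *
s=manip.get_state(); print(s['clock'],s['ee_pos'],s['ee_rot'],s['joint_positions'])
look('wrist',['keeper_grip'],'w6.png'); row([446,-159,131.5],-.013)
```

```text
18.525 [ 445.84978822 -159.82586848  199.38460904] [-1.02042393e-04  7.11003899e-01  7.03188057e-01 -4.67623484e-05] [-3.69331427e-01  3.66618824e-01  2.03020743e+00 -2.68593031e-06
  7.44990882e-01 -3.58276126e-01]
wrist keeper_grip [(0.57, [451.0, -158.9, 73.1])]
-0.000 -0.000 0.001 0.9 0.3 67.9 n>= 2
```

>>> jog_arm:
  plan: "0 0 0 0 2 40 0.7; 0 0 0 0 2 60 0.7; 0 0 0 0 2 68 0.7; 0 0 0 0 2 68 0.7; 0 0 0 0 2 68 0; 0 0 0 0 2 68 0; 0 0 0 0 2 68 0; 0 0 0 0 2 68 0"
  newtons: 12

```text
clock: 19.62
ee_pos: [447.7, -160.0, 131.8]
ee_rot: [0.0, 0.712, 0.702, 0.0]
force: [0.4, 0.3, 1.1]
finger_gap: 24.8
gripper_force: 0.0
```

>>> jog_arm:
  plan: "0 0 0 0 0 0 0; 0 0 0 0 0 0 0; 0 0 0 0 0 0 0"

```text
clock: 20.0
ee_pos: [447.5, -160.0, 131.6]
ee_rot: [-0.0, 0.712, 0.703, -0.0]
force: [-2.1, -0.7, 2.3]
finger_gap: 13.4
gripper_force: 12.0
```

>>> jog_arm:
  plan: "0 0 0 0 9.7 -7.9 0; 0 0 0 0 21.4 -12.5 0; 0 0 0 0 33.9 -13.5 0; 0 0 0 0 46.2 -10.8 0; 0 0 0 0 55.4 -5.8 0; 0 0 0 0 63.1 1.3 0; 0 0 0 0 67.8 8.3 0; 0 0 0 0 67.8 8.3 0"

```text
clock: 21.0
ee_pos: [515.3, -160.7, 122.1]
ee_rot: [-0.001, 0.712, 0.703, -0.0]
force: [-3.0, -1.5, -3.6]
finger_gap: 13.2
gripper_force: 12.0
```

>>> jog_arm:
  plan: "0 0 0 0 2.6 5.7 0; 0 0 0 0 4.3 11.8 0; 0 0 0 0 4.9 15.9 0; 0 0 0 0 5.1 18.5 0; 0 0 0 0 5.1 20 0; 0 0 0 0 5.1 20 0"
  newtons: 20

```text
clock: 21.75
ee_pos: [519.3, -160.7, 103.8]
ee_rot: [-0.001, 0.712, 0.702, -0.001]
force: [-9.1, -0.7, 14.1]
finger_gap: 13.5
gripper_force: 20.0
```

>>> jog_arm:
  plan: "0 0 0 0 -1.5 1 0; 0 0 0 0 -1.5 1.5 0; 0 0 0 0 -1.5 1.5 0; 0 0 0 0 -1.5 1.5 0"

```text
clock: 22.25
ee_pos: [519.0, -160.8, 103.3]
ee_rot: [0.0, 0.712, 0.702, 0.0]
force: [-8.3, 1.1, 21.8]
finger_gap: 13.2
gripper_force: 20.0
```

>>> jog_arm:
  plan: "0 0 0 0 0 -1.5 0; 0 0 0 0 0 -1.5 0.6; 0 0 0 0 0 -1.5 0.6; 0 0 0 0 0 -1.5 0.6; 0 0 0 0 0 -1.5 0.6; 0 0 0 0 0 -60 0.6; 0 0 0 0 0 -120 0.6; 0 0 0 0 0 -170 0.6"

```text
clock: 23.25
ee_pos: [519.2, -160.9, 273.9]
ee_rot: [0.0, 0.712, 0.703, 0.0]
force: [0.3, -0.5, 0.0]
finger_gap: 52.7
gripper_force: 0.0
```

>>> jog_arm:
  plan: "0 0 0.2 -40 -40 -20 0.6; 0 0 0.2 -80 -40 -40 0.8; 0 0 0.2 -120 -40 -40 1; 0 0 0.2 -130 -40 -40 1; 0 0 0.2 -130 -40 -40 1"

```text
clock: 23.88
ee_pos: [477.0, -290.3, 311.2]
ee_rot: [-0.001, 0.779, 0.628, -0.0]
force: [-0.3, 0.7, 0.4]
finger_gap: 87.4
gripper_force: 0.0
```

Run:
```python
from h import *
s=manip.get_state(); print(s['clock'],s['ee_pos'],s['ee_rot'],s['force'])
look('wrist',['keeper_grip','roller_handle','stand_seat','beaker'],'w7.png')
look('scene',['keeper_grip','roller_handle','stand_seat','beaker'],'s7.png')
i=cv2.imread('pics/s7.png')[200:380,270:470]; i=cv2.resize(i,None,fx=2,fy=2,interpolation=cv2.INTER_CUBIC)
w=cv2.imread('pics/w7.png'); cv2.imwrite('pics/c7.png',np.hstack([cv2.resize(w,(400,300)),i[:300]]))
```

```text
23.875 [ 477.04067677 -290.2819526   311.20830592] [-5.68087691e-04  7.78602652e-01  6.27517000e-01 -4.37743016e-05] [-0.32183707  0.6716323   0.44485161]
wrist keeper_grip [(0.85, [522.0, -157.0, 35.3])]
wrist roller_handle [(0.57, [487.3, -334.1, 108.0])]
wrist stand_seat []
wrist beaker [(0.97, [674.5, -328.4, 2.9])]
scene keeper_grip [(0.5, [519.7, -162.3, 44.2])]
scene roller_handle [(0.59, [486.9, -332.5, 110.2]), (0.49, [580.9, 25.0, 42.8])]
scene stand_seat []
scene beaker [(0.97, [674.6, -327.4, -0.1])]
```

View pics/c7.png

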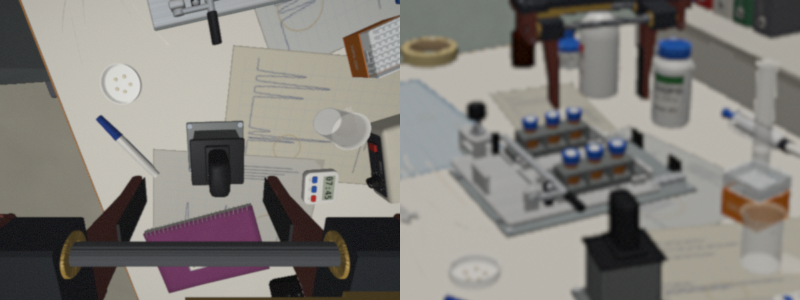

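>>> jog_arm:
  plan: "0 0 -0.043 -39 16.2 0 1; 0 0 -0.043 -39 16.2 30 1; 0 0 -0.043 -39 16.2 80 1; 0 0 -0.043 -39 16.2 120 1; 0 0 -0.043 -39 16.2 141 1; 0 0 -0.043 -39 16.2 141 1; 0 0 -0.043 -39 16.2 141 1"

```text
clock: 25.25
ee_pos: [485.4, -332.2, 171.6]
ee_rot: [0.001, 0.765, 0.645, 0.0]
force: [0.6, -0.4, -0.0]
finger_gap: 88.1
gripper_force: 0.0
```

>>> jog_arm:
  plan: "0 0 0 0 0 0 0; 0 0 0 0 0 0 0; 0 0 0 0 0 0 0; 0 0 0 0 0 0 0; 0 0 0 0 0 0 0; 0 0 0 0 0 0 0"
  newtons: 40

```text
clock: 26.0
ee_pos: [484.9, -331.9, 170.7]
ee_rot: [-0.0, 0.765, 0.645, 0.0]
force: [0.1, -0.2, 0.7]
finger_gap: 31.2
gripper_force: 0.0
```

>>> jog_arm:
  plan: "0 0 0 0 0 0 0; 0 0 0 0 0 0 0; 0 0 0 0 0 0 0"

```text
clock: 26.38
ee_pos: [485.0, -331.9, 170.7]
ee_rot: [0.0, 0.765, 0.645, 0.0]
force: [0.3, -0.5, -0.6]
finger_gap: 25.8
gripper_force: 40.0
```

Run:
```python
from h import *
s=manip.get_state(); print({k:np.round(s[k],3).tolist() for k in ('clock','ee_pos','ee_rot','force','torque','finger_gap','gripper_force')})
look('wrist',['roller_handle'],'w8.png'); print(look('top',['roller_handle','stand_seat'],None))
```

```text
{'clock': 26.375, 'ee_pos': [485.0, -331.902, 170.717], 'ee_rot': [0.0, 0.765, 0.645, 0.0], 'force': [0.313, -0.459, -0.592], 'torque': [-0.07, -0.036, 0.031], 'finger_gap': 25.81, 'gripper_force': 39.971}
wrist roller_handle []
top roller_handle [(0.78, [478.8, -330.4, 106.1])]
top stand_seat [(0.69, [484.9, -334.0, 111.2]), (0.61, [578.8, -96.2, 38.0])]
{'roller_handle': [(0.78, array([ 478.8, -330.4,  106.1]))], 'stand_seat': [(0.69, array([ 484.9, -334. ,  111.2])), (0.61, array([578.8, -96.2,  38. ]))]}
```

View pics/w8.png

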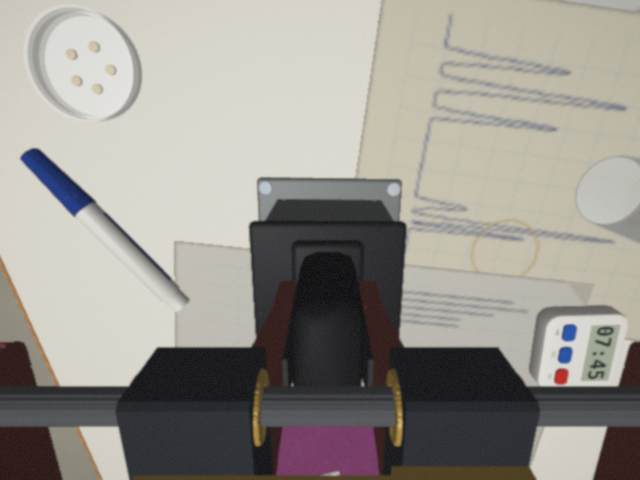

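Run:
```python
from h import *
s=manip.get_state(); R=Rt(s['ee_rot'])
for p,z in (((328,224),77),((252,224),77),((405,224),77),((258,180),3),((401,180),3)): print(R.inv().apply(bp('wrist',p,z,s)-s['ee_pos']).round(1))
```

```text
[33.8  0.9 93.7]
[ 33.8 -34.7  93.7]
[33.8 36.9 93.7]
[ 42.  -44.  167.7]
[ 42.   48.  167.7]
```

>>> jog_arm:
  plan: "0 0 0 0 0 -20 0; 0 0 0 0 0 -70 0; 0 0 0 0 0 -130 0; 0 0 0 0 0 -130 0; 0 0 0 0 0 -130 0"

```text
clock: 27.25
ee_pos: [484.1, -331.4, 299.8]
ee_rot: [-0.001, 0.765, 0.645, -0.0]
force: [0.3, 0.6, -3.3]
finger_gap: 25.9
gripper_force: 40.0
```

Run:
```python
from h import *
s=manip.get_state(); print({k:np.round(s[k],3).tolist() for k in ('clock','ee_pos','ee_rot','force','torque','finger_gap','gripper_force')})
row([544.9,-98.5,255],-.013)
```

```text
{'clock': 27.25, 'ee_pos': [484.147, -331.415, 299.84], 'ee_rot': [-0.001, 0.765, 0.645, -0.0], 'force': [0.309, 0.607, -3.307], 'torque': [-0.085, 0.118, -0.048], 'finger_gap': 25.94, 'gripper_force': 39.97}
-0.002 -0.001 -0.157 239.8 20.5 45.0 n>= 4
```

>>> jog_arm:
  plan: "0 0 -0.05 60 5 0 0; 0 0 -0.1 120 10 0 0; 0 0 -0.157 180 15 10 0; 0 0 -0.157 220 20 30 0; 0 0 -0.157 240 20.5 45 0; 0 0 -0.157 240 20.5 45 0; 0 0 -0.157 240 20.5 45 0; 0 0 -0.157 240 20.5 45 0"

```text
clock: 28.25
ee_pos: [545.8, -100.0, 256.1]
ee_rot: [0.0, 0.712, 0.702, 0.0]
force: [0.3, -0.5, -2.2]
finger_gap: 26.0
gripper_force: 40.0
```

Run:
```python
from h import *
s=manip.get_state(); print({k:np.round(s[k],3).tolist() for k in ('clock','ee_pos','ee_rot','force','torque','finger_gap','gripper_force')})
look('wrist',['roller_handle'],'w9.png')
row([545,-98.5,240],-.013)
```

```text
{'clock': 28.25, 'ee_pos': [545.775, -100.047, 256.131], 'ee_rot': [0.0, 0.712, 0.702, 0.0], 'force': [0.252, -0.487, -2.247], 'torque': [-0.051, 0.043, -0.01], 'finger_gap': 26.001, 'gripper_force': 39.97}
wrist roller_handle []
0.001 0.000 -0.001 1.3 -0.8 16.2 n>= 1
```

View pics/w9.png

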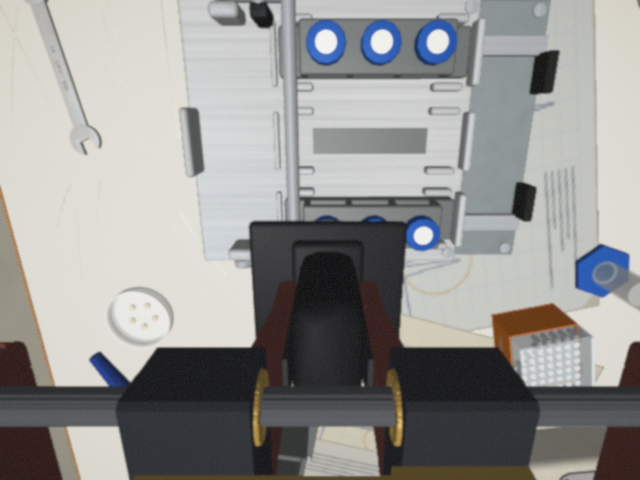

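>>> jog_arm:
  plan: "0 0 0 1.3 -0.8 12 0; 0 0 0 1.3 -0.8 16 0; 0 0 0 1.3 -0.8 19 0; 0 0 0 1.3 -0.8 21 0; 0 0 0 1.3 -0.8 22 0; 0 0 0 1.3 -0.8 23 0; 0 0 0 1.3 -0.8 23 0; 0 0 0 1.3 -0.8 23 0"

```text
clock: 29.35
ee_pos: [545.3, -97.5, 233.2]
ee_rot: [0.0, 0.712, 0.702, 0.0]
force: [0.3, 0.6, 4.7]
finger_gap: 26.0
gripper_force: 40.0
```

>>> jog_arm:
  plan: "0 0 0 -0.7 0 1 0; 0 0 0 -0.7 0 2 0; 0 0 0 -0.7 -5 2 0; 0 0 0 -0.7 -6 2 0; 0 0 0 -0.7 0 2 0; 0 0 0 -0.7 6 2 0; 0 0 0 -0.7 12 2 0; 0 0 0 -0.7 16 2 0"

```text
clock: 30.35
ee_pos: [560.5, -98.3, 230.5]
ee_rot: [-0.001, 0.712, 0.703, -0.001]
force: [-1.1, -0.7, 5.4]
finger_gap: 26.0
gripper_force: 40.0
```

>>> jog_arm:
  plan: "0 0 0 0 4 0 0; 0 0 0 0 8 0 0; 0 0 0 0 12 0 0; 0 0 0 0 16 0 0; 0 0 0 0 20 0 0; 0 0 0 0 24 0 0; 0 0 0 0 28 0 0; 0 0 0 0 32 0 0"

```text
clock: 31.35
ee_pos: [592.1, -98.9, 230.4]
ee_rot: [-0.001, 0.712, 0.703, -0.001]
force: [-2.5, 0.6, 6.3]
finger_gap: 26.0
gripper_force: 40.0
```

>>> jog_arm:
  plan: "0 0 0 0 4 0 0; 0 0 0 0 8 0 0; 0 0 0 0 12 0 0; 0 0 0 0 16 0 0; 0 0 0 0 20 0 0; 0 0 0 0 24 0 0; 0 0 0 0 27 0 0; 0 0 0 0 27 0 0"

```text
clock: 32.35
ee_pos: [620.4, -99.4, 231.0]
ee_rot: [0.0, 0.712, 0.703, 0.0]
force: [0.2, 0.6, 5.3]
finger_gap: 26.2
gripper_force: 40.0
```

>>> jog_arm:
  plan: "0 0 0 0 -6 1 0; 0 0 0 0 -13 1 0; 0 0 0 0 -20 1 0; 0 0 0 0 -27 1 0; 0 0 0 0 -34 1 0; 0 0 0 0 -41 1 0; 0 0 0 0 -41 1 0; 0 0 0 0 -41 1 0"

```text
clock: 33.35
ee_pos: [579.0, -98.8, 230.1]
ee_rot: [0.0, 0.712, 0.702, 0.0]
force: [0.2, 0.8, 5.1]
finger_gap: 26.0
gripper_force: 40.0
```

>>> jog_arm:
  plan: "0 0 0 0 -7 0 0; 0 0 0 0 -14 0 0; 0 0 0 0 -21 0 0; 0 0 0 0 -28 0 0; 0 0 0 0 -34 0 0; 0 0 0 0 -37 0 0; 0 0 0 0 -37 0 0; 0 0 0 0 -37 0 0"

```text
clock: 34.35
ee_pos: [542.0, -98.2, 230.0]
ee_rot: [0.0, 0.712, 0.703, 0.0]
force: [-1.0, 1.4, 7.1]
finger_gap: 25.9
gripper_force: 40.0
```

>>> jog_arm:
  plan: "0 0 0 0 0 -15 0; 0 0 0 0 0 -30 0; 0 0 0 0 0 -30 0; 0 0 0 0 0 -30 0"

```text
clock: 34.85
ee_pos: [541.6, -98.1, 259.6]
ee_rot: [-0.0, 0.712, 0.703, -0.0]
force: [0.1, 0.8, -3.7]
finger_gap: 26.1
gripper_force: 40.0
```

Run:
```python
from h import *
s=manip.get_state(); print({k:np.round(s[k],3).tolist() for k in ('clock','ee_pos','ee_rot','force','torque','finger_gap','gripper_force')})
row([546,25.4,256],-.013)
```

```text
{'clock': 34.85, 'ee_pos': [541.644, -98.148, 259.618], 'ee_rot': [-0.0, 0.712, 0.703, -0.0], 'force': [0.15, 0.796, -3.667], 'torque': [-0.004, 0.072, -0.062], 'finger_gap': 26.064, 'gripper_force': 39.97}
-0.000 0.000 0.000 123.6 2.8 3.6 n>= 2
```

Now the left lane.

>>> jog_arm:
  plan: "0 0 0 60 1 0 0; 0 0 0 115 2.5 0 0; 0 0 0 123.4 2.5 0 0; 0 0 0 123.4 2.5 10 0; 0 0 0 123.4 2.5 19 0; 0 0 0 123.4 2.5 24 0; 0 0 0 123.4 2.5 27 0; 0 0 0 123.4 2.5 27 0"

```text
clock: 35.85
ee_pos: [546.5, 24.4, 233.2]
ee_rot: [0.001, 0.712, 0.702, 0.0]
force: [-0.8, -2.1, 3.5]
finger_gap: 26.0
gripper_force: 40.0
```

>>> jog_arm:
  plan: "0 0 0 0 0 1.2 0; 0 0 0 0 0 2.2 0; 0 0 0 0 -5 2.2 0; 0 0 0 0 -5 2.2 0; 0 0 0 0 0 2.2 0; 0 0 0 0 6 2.2 0; 0 0 0 0 12 2.2 0; 0 0 0 0 16 2.2 0"

```text
clock: 36.85
ee_pos: [562.1, 25.3, 230.8]
ee_rot: [-0.0, 0.712, 0.702, 0.0]
force: [-0.5, -0.1, 5.0]
finger_gap: 26.0
gripper_force: 40.0
```

>>> jog_arm:
  plan: "0 0 0 0 4 0 0; 0 0 0 0 8 0 0; 0 0 0 0 12 0 0; 0 0 0 0 16 0 0; 0 0 0 0 20 0 0; 0 0 0 0 24 0 0; 0 0 0 0 28 0 0; 0 0 0 0 32 0 0"

```text
clock: 37.85
ee_pos: [593.5, 24.9, 230.7]
ee_rot: [-0.001, 0.712, 0.702, -0.0]
force: [-1.8, -1.3, 4.9]
finger_gap: 25.9
gripper_force: 40.0
```

>>> jog_arm:
  plan: "0 0 0 0 4 0 0; 0 0 0 0 8 0 0; 0 0 0 0 12 0 0; 0 0 0 0 16 0 0; 0 0 0 0 20 0 0; 0 0 0 0 24 0 0; 0 0 0 0 27 0 0; 0 0 0 0 27 0 0"

```text
clock: 38.85
ee_pos: [621.7, 24.6, 231.2]
ee_rot: [0.0, 0.712, 0.702, 0.001]
force: [1.0, -0.4, 4.7]
finger_gap: 25.6
gripper_force: 40.0
```

>>> jog_arm:
  plan: "0 0 0 0 -6 1.2 0; 0 0 0 0 -13 1.2 0; 0 0 0 0 -20 1.2 0; 0 0 0 0 -27 1.2 0; 0 0 0 0 -34 1.2 0; 0 0 0 0 -41 1.2 0; 0 0 0 0 -41 1.2 0; 0 0 0 0 -41 1.2 0"

```text
clock: 39.85
ee_pos: [580.4, 25.2, 230.1]
ee_rot: [0.0, 0.712, 0.702, 0.001]
force: [-0.1, -0.1, 7.2]
finger_gap: 25.6
gripper_force: 40.0
```

>>> jog_arm:
  plan: "0 0 0 0 -7 0 0; 0 0 0 0 -14 0 0; 0 0 0 0 -21 0 0; 0 0 0 0 -28 0 0; 0 0 0 0 -34 0 0; 0 0 0 0 -38 0 0; 0 0 0 0 -38 0 0; 0 0 0 0 -38 0 0"

```text
clock: 40.85
ee_pos: [542.4, 25.8, 230.0]
ee_rot: [0.0, 0.712, 0.702, 0.001]
force: [-0.0, 0.1, 6.3]
finger_gap: 25.8
gripper_force: 40.0
```

>>> jog_arm:
  plan: "0 0 0 0 0 -30 0; 0 0 0 0 0 -69 0; 0 0 0 -60 -30 -69 0; 0 0 0 -120 -60 -69 0; 0 0 0 -120 -60 -69 0; 0 0 0 -120 -60 -69 0"

```text
clock: 41.6
ee_pos: [480.1, -94.0, 298.0]
ee_rot: [-0.001, 0.712, 0.702, 0.0]
force: [0.4, 0.5, -2.7]
finger_gap: 25.7
gripper_force: 40.0
```

Run:
```python
from h import *
s=manip.get_state(); print({k:np.round(s[k],3).tolist() for k in ('clock','ee_pos','ee_rot','force','torque','finger_gap','gripper_force')})
row([485,-331.9,300],-.17)
m=manip.camera_model('scene'); im=manip.snapshot('scene')
def pr(X): c=np.array(m['R'])@X+m['t']; return (c[:2]/c[2]*[m['fx'],m['fy']]+[m['cx'],m['cy']]).astype(int)
print(pr(np.array([580,-36,60])),pr(np.array([580,25,77])),pr(np.array([580,25,72])))
c=im[240:310,285:425]; cv2.imwrite('pics/s10.png',cv2.resize(c,None,fx=5.5,fy=5.5,interpolation=cv2.INTER_CUBIC))
```

```text
{'clock': 41.6, 'ee_pos': [480.15, -94.02, 297.989], 'ee_rot': [-0.001, 0.712, 0.702, 0.0], 'force': [0.399, 0.46, -2.721], 'torque': [-0.047, 0.079, -0.049], 'finger_gap': 25.741, 'gripper_force': 39.97}
-0.001 -0.001 0.155 -237.8 8.4 -2.2 n>= 4
[355 270] [345 257] [345 258]
```

View pics/s10.png

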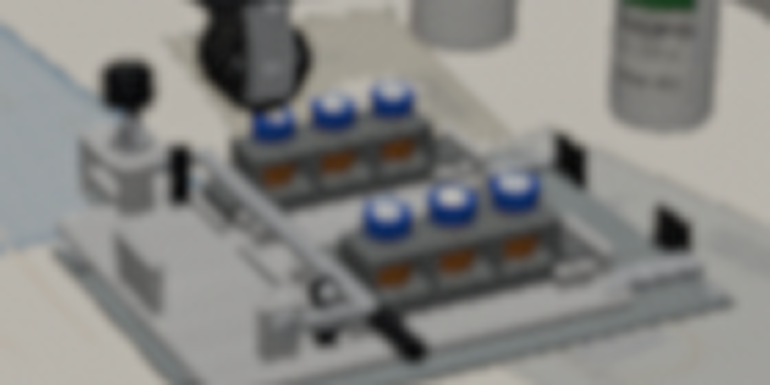

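>>> jog_arm:
  plan: "0 0 0.05 -60 2 -2 0; 0 0 0.1 -120 4 -2 0; 0 0 0.155 -180 6 -2 0; 0 0 0.155 -220 8 -2 0; 0 0 0.155 -238 8.4 -2 0; 0 0 0.155 -238 8.4 -2 0; 0 0 0.155 -238 8.4 -2 0; 0 0 0.155 -238 8.4 -2 0"

```text
clock: 42.65
ee_pos: [486.0, -330.6, 300.4]
ee_rot: [-0.0, 0.763, 0.646, 0.0]
force: [-0.2, 0.1, -3.0]
finger_gap: 25.9
gripper_force: 40.0
```

>>> jog_arm:
  plan: "0 0 0 0 0 0 0; 0 0 0 0 0 0 0"

```text
clock: 42.9
ee_pos: [485.9, -331.7, 300.5]
ee_rot: [0.0, 0.764, 0.645, 0.0]
force: [-0.2, -0.0, -2.8]
finger_gap: 25.5
gripper_force: 40.0
```

Run:
```python
from h import *
s=manip.get_state(); print({k:np.round(s[k],3).tolist() for k in ('clock','ee_pos','ee_rot','force','torque')})
row([485,-331.9,171],-.17)
```

```text
{'clock': 42.9, 'ee_pos': [485.882, -331.67, 300.509], 'ee_rot': [0.0, 0.764, 0.645, 0.0], 'force': [-0.169, -0.039, -2.815], 'torque': [-0.092, 0.014, -0.012]}
0.000 0.000 0.003 -0.4 -0.9 129.5 n>= 3
```

>>> jog_arm:
  plan: "0 0 0.003 -0.4 -0.9 35 0; 0 0 0.003 -0.4 -0.9 60 0; 0 0 0.003 -0.4 -0.9 80 0; 0 0 0.003 -0.4 -0.9 100 0; 0 0 0.003 -0.4 -0.9 115 0; 0 0 0.003 -0.4 -0.9 124 0; 0 0 0.003 -0.4 -0.9 127 0; 0 0 0.003 -0.4 -0.9 127 0"

```text
clock: 43.9
ee_pos: [485.0, -332.4, 173.6]
ee_rot: [0.0, 0.765, 0.644, 0.0]
force: [0.3, 0.4, -3.2]
finger_gap: 26.0
gripper_force: 40.0
```

>>> jog_arm:
  plan: "0 0 0 0 0 2 0; 0 0 0 0 0 2 0; 0 0 0 0 0 2 0"

```text
clock: 44.28
ee_pos: [484.9, -332.4, 171.6]
ee_rot: [0.0, 0.765, 0.644, 0.0]
force: [0.5, 0.2, -3.4]
finger_gap: 26.0
gripper_force: 40.0
```

>>> jog_arm:
  plan: "0 0 0 0 0 1 0; 0 0 0 0 0 1 0; 0 0 0 0 0 1 0"

```text
clock: 44.65
ee_pos: [485.0, -332.4, 170.7]
ee_rot: [0.0, 0.765, 0.644, 0.0]
force: [-0.9, 0.7, 3.4]
finger_gap: 25.8
gripper_force: 40.0
```

>>> jog_arm:
  plan: "0 0 0 0 0 0.5 0; 0 0 0 0 0 0.5 0; 0 0 0 0 0 0.5 1; 0 0 0 0 0 0.5 1; 0 0 0 0 0 0.5 1; 0 0 0 0 0 0.5 1; 0 0 0 0 0 0.5 1"

```text
clock: 45.52
ee_pos: [484.8, -332.3, 169.7]
ee_rot: [-0.0, 0.765, 0.644, -0.0]
force: [0.1, -0.0, -0.4]
finger_gap: 72.0
gripper_force: 0.0
```

>>> jog_arm:
  plan: "0 0 0 0 0 -40 1; 0 0 0 0 0 -90 1; 0 0 0 0 0 -130 1; 0 0 0 60 0 -130 1; 0 0 0 60 0 -130 1; 0 0 0 60 0 -130 1"

```text
clock: 46.28
ee_pos: [495.1, -273.2, 299.8]
ee_rot: [0.0, 0.765, 0.645, -0.0]
force: [0.7, -0.1, 0.2]
finger_gap: 87.9
gripper_force: 0.0
```

Run:
```python
from h import *
s=manip.get_state(); print({k:np.round(s[k],3).tolist() for k in ('clock','ee_pos','ee_rot','force','torque')})
look('wrist',['roller_handle','stand_seat','beaker']); 
look('top',['roller_handle','knob','tray_tab','beaker']); look('scene',['knob','roller_handle'])
row([497,95.5,220],-.4)
```

```text
{'clock': 46.275, 'ee_pos': [495.105, -273.168, 299.813], 'ee_rot': [0.0, 0.765, 0.645, -0.0], 'force': [0.716, -0.079, 0.203], 'torque': [-0.1, 0.048, 0.002]}
wrist roller_handle [(0.61, [483.8, -333.9, 108.3])]
wrist stand_seat []
wrist beaker [(0.81, [671.2, -329.6, 3.5])]
top roller_handle []
top knob [(0.61, [495.0, 98.8, 78.2])]
top tray_tab [(0.58, [674.9, -331.7, 1.4]), (0.56, [443.9, -32.0, 42.4]), (0.48, [498.2, 94.5, 76.2])]
top beaker [(0.77, [674.5, -330.7, 1.4])]
scene knob [(0.54, [489.8, 99.2, 76.5])]
scene roller_handle [(0.64, [485.7, -331.6, 108.8])]
-0.000 -0.000 0.229 363.7 -60.8 79.8 n>= 7
```

>>> jog_arm:
  plan: "0 0 0.1 60 -10 0 1; 0 0 0.2 120 -20 0 1; 0 0 0.3 180 -31 0 1; 0 0 0.4 240 -41 0 1; 0 0 0.48 300 -51 0 1; 0 0 0.48 350 -60 30 1; 0 0 0.48 364 -62 80 0.7; 0 0 0.48 364 -62 80 0.7"

```text
clock: 47.88
ee_pos: [493.7, 96.7, 217.2]
ee_rot: [-0.001, 0.896, 0.445, -0.003]
force: [-0.8, 0.4, 0.3]
finger_gap: 71.3
gripper_force: 0.0
```

>>> jog_arm:
  plan: "0 0 0 0 0 0 0.6; 0 0 0 0 0 0 0.6; 0 0 0 0 0 0 0.6"

```text
clock: 48.25
ee_pos: [496.6, 95.4, 221.3]
ee_rot: [0.0, 0.896, 0.443, 0.001]
force: [0.5, 0.2, -0.6]
finger_gap: 52.6
gripper_force: 0.0
```

Run:
```python
from h import *
s=manip.get_state(); print({k:np.round(s[k],3).tolist() for k in ('clock','ee_pos','ee_rot','force','torque')})
o=look('wrist',['knob'],'w11.png'); row([495.5,96,135.5],-.65)
```

```text
{'clock': 48.25, 'ee_pos': [496.647, 95.427, 221.26], 'ee_rot': [0.0, 0.896, 0.443, 0.001], 'force': [0.478, 0.244, -0.562], 'torque': [-0.051, 0.102, 0.081]}
wrist knob [(0.71, [497.1, 95.4, 73.8])]
0.001 -0.001 -0.002 -0.3 -1.0 85.3 n>= 2
```

View pics/w11.png

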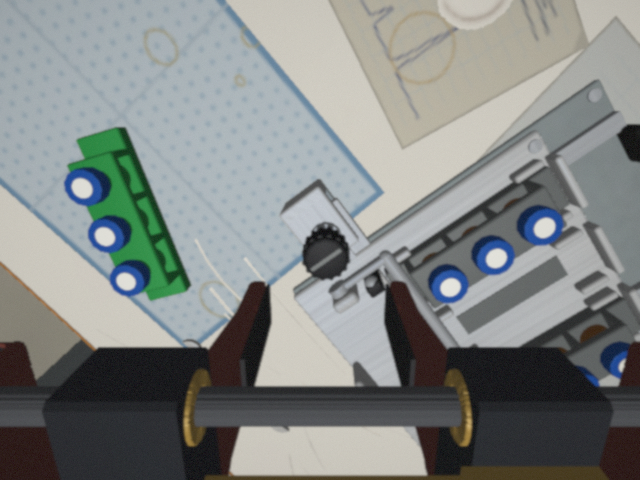

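>>> jog_arm:
  plan: "0 0 -0.15 0 0 0 0.6; 0 0 -0.3 0 0 0 0.6; 0 0 -0.45 0 0 20 0.6; 0 0 -0.45 0 0 50 0.6; 0 0 -0.45 0 0 75 0.6; 0 0 -0.45 0 0 83 0.6; 0 0 -0.45 0 0 83 0.6; 0 0 -0.45 0 0 83 0.6"

```text
clock: 49.35
ee_pos: [496.5, 96.1, 137.7]
ee_rot: [0.0, 0.775, 0.633, 0.001]
force: [0.5, -0.2, -0.6]
finger_gap: 52.6
gripper_force: 0.0
```

>>> jog_arm:
  plan: "0 0 0 0 0 0 0; 0 0 0 0 0 0 0; 0 0 0 0 0 0 0; 0 0 0 0 0 0 0; 0 0 0 0 0 0 0"
  newtons: 50

```text
clock: 49.98
ee_pos: [496.0, 96.1, 137.1]
ee_rot: [0.0, 0.774, 0.633, 0.0]
force: [-1.5, 0.4, 5.9]
finger_gap: 27.2
gripper_force: 50.0
```

>>> jog_arm:
  plan: "0 0 0 0 0 -4 0; 0 0 0 0 0 -8 0; 0 0 0 0 0 -12 0; 0 0 0 0 0 -14 0; 0 0 0 0 0 -14 0; 0 0 0 0 0 -14 0"

```text
clock: 50.72
ee_pos: [495.8, 96.1, 150.7]
ee_rot: [-0.0, 0.774, 0.633, -0.0]
force: [1.8, 0.1, -9.2]
finger_gap: 26.9
gripper_force: 50.0
```

>>> jog_arm:
  plan: "0 0 -0.16 0 0 -0.3 0; 0 0 -0.32 0 0 -0.3 0; 0 0 -0.48 0 0 -0.3 0; 0 0 -0.65 0 0 -0.3 0; 0 0 -0.81 0 0 -0.3 0; 0 0 -0.97 0 0 -0.3 0; 0 0 -1.13 0 0 -0.3 0; 0 0 -1.28 0 0 -0.3 0"

```text
clock: 51.72
ee_pos: [495.4, 96.0, 150.8]
ee_rot: [-0.001, 0.241, 0.971, -0.0]
force: [1.4, 1.0, -10.2]
finger_gap: 27.0
gripper_force: 50.0
```

>>> jog_arm:
  plan: "0 0 0 0 0 0 0; 0 0 0 0 0 0 0"

```text
clock: 51.98
ee_pos: [495.4, 96.0, 150.9]
ee_rot: [-0.001, 0.245, 0.97, -0.0]
force: [-0.3, 0.3, -9.5]
finger_gap: 27.0
gripper_force: 50.0
```

Run:
```python
from h import *
s=manip.get_state(); print({k:np.round(s[k],3).tolist() for k in ('clock','ee_pos','ee_rot','force','torque','finger_gap')})
y=Rt(s['ee_rot']).as_matrix()[:,1]; print(np.arctan2(y[1],y[0]))
```

```text
{'clock': 51.975, 'ee_pos': [495.405, 95.998, 150.917], 'ee_rot': [-0.001, 0.245, 0.97, -0.0], 'force': [-0.336, 0.286, -9.489], 'torque': [0.131, -0.113, -0.022], 'finger_gap': 27.021}
1.0760801186177367
```

>>> jog_arm:
  plan: "0 0 0 0 0 1.5 0; 0 0 0 0 0 3 0; 0 0 0 0 0 4 0; 0 0 0 0 0 4 0; 0 0 0 0 0 4 0"

```text
clock: 52.6
ee_pos: [495.5, 96.0, 147.0]
ee_rot: [-0.0, 0.243, 0.97, -0.0]
force: [-1.7, -0.8, -8.8]
finger_gap: 26.9
gripper_force: 50.0
```

>>> jog_arm:
  plan: "0 0 0 0 0 1 0; 0 0 0 0 0 1 0; 0 0 0 0 0 1 0"

```text
clock: 52.98
ee_pos: [495.7, 96.0, 146.3]
ee_rot: [-0.0, 0.243, 0.97, -0.0]
force: [-4.5, -0.3, -2.2]
finger_gap: 27.3
gripper_force: 50.0
```

>>> jog_arm:
  plan: "0 0 0 0 0 0.3 0; 0 0 0 0 0 0.3 0; 0 0 0 0 0 0.3 0.55; 0 0 0 0 0 0.3 0.55; 0 0 0 0 0 0.3 0.55; 0 0 0 0 0 0.3 0.55; 0 0 0 0 0 -40 0.55; 0 0 0 0 0 -90 0.55"

```text
clock: 53.98
ee_pos: [495.3, 96.0, 236.3]
ee_rot: [-0.001, 0.243, 0.97, -0.001]
force: [0.5, -0.4, 0.0]
finger_gap: 48.3
gripper_force: 0.0
```

>>> jog_arm:
  plan: "0 0 0 0 0 0 0.55; 0 0 0 0 0 0 0.55"

```text
clock: 54.22
ee_pos: [495.6, 96.0, 235.8]
ee_rot: [-0.0, 0.243, 0.97, -0.0]
force: [-0.9, 0.5, -0.7]
finger_gap: 48.1
gripper_force: 0.0
```

Run:
```python
from h import *
s=manip.get_state(); print({k:np.round(s[k],3).tolist() for k in ('clock','ee_pos','ee_rot','force','finger_gap')})
look('wrist',['knob','tray_tab'],'w12.png'); look('scene',['knob','tray_tab','beaker'],'s12.png'); look('top',['knob','tray_tab'])
row([415,-34,200],-.013)
w=cv2.imread('pics/w12.png')
i=cv2.imread('pics/s12.png')[240:310,285:385]
cv2.imwrite('pics/c12.png',np.hstack([cv2.resize(w,(400,300)),cv2.resize(i,(400,300),interpolation=cv2.INTER_CUBIC)]))
```

```text
{'clock': 54.225, 'ee_pos': [495.588, 96.012, 235.798], 'ee_rot': [-0.0, 0.243, 0.97, -0.0], 'force': [-0.911, 0.518, -0.724], 'finger_gap': 48.075}
wrist knob [(0.65, [496.6, 94.6, 87.1])]
wrist tray_tab [(0.66, [446.1, -37.3, 41.0])]
scene knob [(0.5, [490.4, 98.1, 85.9])]
scene tray_tab [(0.55, [447.8, -33.2, 44.0])]
scene beaker [(0.94, [676.6, -329.3, 1.9])]
top knob []
top tray_tab [(0.7, [444.2, -33.9, 39.6])]
-0.001 -0.000 1.092 9.8 -152.8 35.9 n>= 6
```

View pics/c12.png

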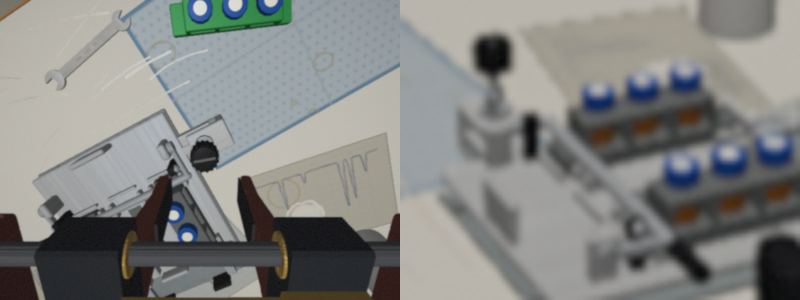

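>>> jog_arm:
  plan: "0 0 0.18 6 -40 0 0; 0 0 0.36 12 -90 0 0; 0 0 0.55 18.4 -140 0 0; 0 0 0.73 18.4 -158 0 0; 0 0 0.91 18.4 -158 20 0; 0 0 1.09 18.4 -158 36 0; 0 0 1.09 18.4 -158 36 0; 0 0 1.09 18.4 -158 36 0"
  newtons: 10

```text
clock: 55.72
ee_pos: [405.3, -34.5, 200.5]
ee_rot: [0.0, 0.71, 0.704, 0.0]
force: [0.1, 0.3, -0.2]
finger_gap: 0.5
gripper_force: 0.0
```

>>> jog_arm:
  plan: "0 0 0 0 0 40 0; 0 0 0 0 0 75 0; 0 0 0 0 0 90 0; 0 0 0 0 0 90 0; 0 0 0 0 0 90 0"

```text
clock: 56.35
ee_pos: [405.7, -34.5, 110.9]
ee_rot: [0.001, 0.711, 0.704, 0.0]
force: [-0.5, -0.7, -0.1]
finger_gap: 0.5
gripper_force: 0.0
```

Run:
```python
from h import *
s=manip.get_state(); print({k:np.round(s[k],3).tolist() for k in ('clock','ee_pos','ee_rot','force','finger_gap')})
row([412,-34.6,110],-.013)
```

```text
{'clock': 56.35, 'ee_pos': [405.696, -34.518, 110.93], 'ee_rot': [0.001, 0.711, 0.704, 0.0], 'force': [-0.537, -0.654, -0.128], 'finger_gap': 0.525}
0.001 0.000 0.003 -0.0 6.3 0.9 n>= 1
```

>>> jog_arm:
  plan: "0 0 0 0 6 0 0; 0 0 0 0 12 0 0; 0 0 0 0 16 0 0; 0 0 0 0 20 0 0; 0 0 0 0 24 0 0; 0 0 0 0 28 0 0; 0 0 0 0 32 0 0; 0 0 0 0 32 0 0"

```text
clock: 57.35
ee_pos: [437.1, -34.9, 110.0]
ee_rot: [-0.0, 0.711, 0.703, -0.0]
force: [-0.7, -0.0, -0.4]
finger_gap: 0.4
gripper_force: 0.6
```

>>> jog_arm:
  plan: "0 0 0 0 5 0 0; 0 0 0 0 10 0 0; 0 0 0 0 15 0 0; 0 0 0 0 20 0 0; 0 0 0 0 25 0 0; 0 0 0 0 28 0 0; 0 0 0 0 28 0 0; 0 0 0 0 28 0 0"

```text
clock: 58.35
ee_pos: [465.8, -35.2, 110.4]
ee_rot: [0.001, 0.711, 0.703, 0.001]
force: [-0.2, -0.2, -0.4]
finger_gap: 0.3
gripper_force: 0.1
```

>>> jog_arm:
  plan: "0 0 0 0 3 0 0; 0 0 0 0 6 0 0; 0 0 0 0 8 0 0; 0 0 0 0 10 0 0; 0 0 0 0 11 0 0; 0 0 0 0 12 0 0; 0 0 0 0 12 0 0"

```text
clock: 59.22
ee_pos: [477.2, -35.3, 110.1]
ee_rot: [0.0, 0.711, 0.703, 0.0]
force: [-2.6, 0.4, 1.4]
finger_gap: 0.5
gripper_force: 1.1
```

Run:
```python
from h import *
s=manip.get_state(); print({k:np.round(s[k],3).tolist() for k in ('clock','ee_pos','ee_rot','force','finger_gap')})
look('top',['tray_tab','keeper_grip','knob'],'t13.png'); look('scene',['tray_tab','tray_floor','keeper_grip','knob'],'s13.png')
```

```text
{'clock': 59.225, 'ee_pos': [477.212, -35.313, 110.127], 'ee_rot': [0.0, 0.711, 0.703, 0.0], 'force': [-2.625, 0.386, 1.401], 'finger_gap': 0.519}
top tray_tab []
top keeper_grip [(0.5, [565.1, -159.2, 38.5])]
top knob [(0.39, [498.7, 95.8, 86.2])]
scene tray_tab [(0.96, [493.8, -35.2, 44.9])]
scene tray_floor [(0.91, [626.6, -37.0, 24.9]), (0.57, [563.5, -158.6, 46.8])]
scene keeper_grip [(0.77, [563.0, -162.1, 44.6])]
scene knob []
```

>>> jog_arm:
  plan: "0 0 0 0 1 0 0; 0 0 0 0 2 0 0; 0 0 0 0 3 0 0; 0 0 0 0 3 0 0"

```text
clock: 60.18
ee_pos: [480.0, -35.3, 110.1]
ee_rot: [-0.0, 0.711, 0.703, -0.0]
force: [-3.1, -0.3, 2.7]
finger_gap: 0.6
gripper_force: 1.6
```

>>> jog_arm:
  plan: "0 0 0 0 1 0 0; 0 0 0 0 2 0 0; 0 0 0 0 2 0 0"

```text
clock: 60.55
ee_pos: [480.3, -35.3, 109.9]
ee_rot: [-0.002, 0.711, 0.703, -0.001]
force: [-8.9, -0.6, 7.4]
finger_gap: 0.2
gripper_force: 4.2
```

>>> jog_arm:
  plan: "0 0 0 0 1 0 0; 0 0 0 0 2 0 0; 0 0 0 0 3 0 0; 0 0 0 0 3 0 0; 0 0 0 0 3 0 0; 0 0 0 0 3 0 0"

```text
clock: 61.3
ee_pos: [480.7, -35.1, 109.6]
ee_rot: [-0.004, 0.711, 0.703, -0.003]
force: [-16.0, -0.1, 11.2]
finger_gap: 0.4
gripper_force: 7.9
```

>>> jog_arm:
  plan: "0 0 0 0 -2 0 0; 0 0 0 0 -6 0 0; 0 0 0 0 -30 0 0; 0 0 0 0 -50 -20 0; 0 0 0 0 -50 -80 0; 0 0 0 0 -50 -140 0; 0 0 0 0 -50 -190 0; 0 0 0 0 -50 -190 0"

```text
clock: 62.3
ee_pos: [437.9, -35.1, 304.3]
ee_rot: [0.004, 0.711, 0.703, 0.004]
force: [0.6, -0.0, -0.8]
finger_gap: 0.6
gripper_force: 0.0
```

Run:
```python
from h import *
s=manip.get_state(); print({k:np.round(s[k],3).tolist() for k in ('clock','ee_pos','force')})
look('top',['tray_tab','keeper_grip','knob','roller_handle','beaker','carrier_a_mid'],'t14.png'); look('scene',['tray_tab','tray_floor','keeper_grip','knob','roller_handle','beaker','carrier_a_mid'],'s14.png')
```

```text
{'clock': 62.3, 'ee_pos': [437.919, -35.133, 304.336], 'force': [0.604, -0.027, -0.772]}
top tray_tab [(0.78, [492.7, -36.1, 42.9])]
top keeper_grip [(0.83, [569.1, -157.9, 37.7])]
top knob [(0.57, [496.1, 94.8, 87.4])]
top roller_handle [(0.9, [479.3, -333.6, 108.7])]
top beaker [(0.68, [675.0, -330.1, -0.1])]
top carrier_a_mid [(0.86, [629.4, -100.6, 39.8])]
scene tray_tab [(0.92, [498.8, -35.6, 45.3])]
scene tray_floor []
scene keeper_grip [(0.53, [567.2, -161.8, 46.2]), (0.49, [628.1, 29.1, 40.6])]
scene knob [(0.63, [487.6, 97.0, 83.0])]
scene roller_handle [(0.9, [486.8, -329.3, 113.6])]
scene beaker [(0.68, [676.1, -328.4, -0.8])]
scene carrier_a_mid [(0.8, [627.4, -99.8, 39.3])]
```

Run:
```python
from h import *
a,b=[cv2.imread('pics/'+n) for n in ('s7.png','s12.png')]
m=manip.camera_model('scene')
def pr(X): c=np.array(m['R'])@np.array(X)+m['t']; return c[:2]/c[2]*[m['fx'],m['fy']]+[m['cx'],m['cy']]
def cen(im,p):
    x,y=int(p[0]),int(p[1]); w=im[y-7:y+9,x-7:x+8].astype(float)
    k=np.clip(w[:,:,0]-w[:,:,2]-40,0,None); Y,X=np.mgrid[:k.shape[0],:k.shape[1]]
    return np.array([(k*X).sum(),(k*Y).sum()])/k.sum()
for y0,xc in ((-98.9,579),(25,580)):
    for dx in (-34,0,34):
        X=[xc+dx,y0-dx*.013,70]; p=pr(X); print((cen(b,p)-cen(a,p)).round(2), 'expected if home',(pr([X[0],X[1],70])-pr([X[0],X[1],75])).round(2))
```

```text
[0.31 1.85] expected if home [0.   1.76]
[0.   1.74] expected if home [-0.01  1.74]
[-0.03  1.74] expected if home [-0.03  1.73]
[-0.34  1.33] expected if home [0.03 1.65]
[-0.54  1.12] expected if home [0.02 1.64]
[-0.57  1.38] expected if home [0.   1.63]
```

Run:
```python
from h import *
a,b=[cv2.imread('pics/'+n) for n in ('s7.png','s12.png')]
m=manip.camera_model('scene')
def pr(X): c=np.array(m['R'])@np.array(X)+m['t']; return c[:2]/c[2]*[m['fx'],m['fy']]+[m['cx'],m['cy']]
for y0,xc in ((-98.9,579),(25,580)):
    for dx in (-34,0,34):
        x,y=pr([xc+dx,y0-17,42]).astype(int)
        r=[]
        for im in (a,b):
            w=im[y-7:y+8,x-7:x+8].astype(float); k=np.clip(w[:,:,2]-w[:,:,0]-15,0,None); Y,X=np.mgrid[:15,:15]; r.append(np.array([(k*X).sum(),(k*Y).sum()])/k.sum())
        print((r[1]-r[0]).round(2))
```

```text
[0.09 0.06]
[-0.06  0.43]
[0.04 0.7 ]
[ 0.24 -0.14]
[0.25 0.06]
[-0.48  0.27]
```

Run:
```python
from h import *
a,b=[cv2.cvtColor(cv2.imread('pics/'+n),cv2.COLOR_BGR2GRAY).astype(np.float32) for n in ('s7.png','s12.png')]
m=manip.camera_model('scene')
def pr(X): c=np.array(m['R'])@np.array(X)+m['t']; return c[:2]/c[2]*[m['fx'],m['fy']]+[m['cx'],m['cy']]
def ecc(p,q):
    (x0,y0),(x1,y1)=p,q; W=np.eye(2,3,dtype=np.float32)
    c,W=cv2.findTransformECC(a[y0:y1,x0:x1],b[y0:y1,x0:x1],W,cv2.MOTION_TRANSLATION,(3,300,1e-5),None,1)
    return W[:,2].round(2),round(c,3)
for n,y0,xc in (('R',-98.9,579),('L',25,580)):
    P=np.array([pr([xc+dx,y0-17,z]) for dx in (-52,52) for z in (26,52)]); lo,hi=P.min(0).astype(int)-2,P.max(0).astype(int)+3
    print(n,'body',ecc(lo+[0,4],hi+[0,2]))
    for dx in (-34,0,34):
        p=pr([xc+dx,y0,72]).astype(int); print(' cap',ecc(p-[9,9],p+[10,9]))
```

```text
R body (array([-0.14,  0.06], dtype=float32), 0.995)
 cap (array([-0.41,  0.5 ], dtype=float32), 0.779)
 cap (array([0. , 0.9], dtype=float32), 0.865)
 cap (array([-0.03,  1.05], dtype=float32), 0.94)
L body (array([-0.35,  0.25], dtype=float32), 0.865)
 cap (array([-0.71,  0.95], dtype=float32), 0.961)
 cap (array([-0.14,  0.34], dtype=float32), 0.681)
 cap (array([-0.47,  0.73], dtype=float32), 0.812)
```

```bash
python3 -c "
from rig import manip
print(manip.finish_job())"
```

```text
the job is handed in; nothing more can be done
None
```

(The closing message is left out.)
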